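Slide a specimen holder home under the drag springs and lock it

TASK

Load the specimen holder into its stage: with a fingertip on the thumb pad press the holder down hard against the sprung bed and, keeping it down, slide it forward under the two drag springs until it is fully home against the end stop. Then push the keeper's pin round with the outside of the fingers until the keeper lies squarely across the track behind the holder, and let go. Only press and push: do not lift the holder, and leave the small things beside the stage where they are.

Things in the scene. Friction and masses are not known exactly. Their poses are not given: they have to be found in the camera images.
- stage: fixed stage: dark steel base plate 230 x 112 x 10 mm with a track between two grey guide rails (15.5 mm wide, 59 mm apart, tops 36 mm above the table). Origin on the table under the track's centre line; base from x = -127 to +103 mm. x = loading direction, from the open end to the bridge; y = left; z = up. The steel bed lies between the rails, x = -113 to +82 mm.
- end_stop (a point): middle of the face that the holder's nose meets when home, at x = +82 mm in the stage frame. Above it a grey bridge crosses the track (x = 68 to 88 mm, up to 66 mm high).
- lip (a point): the middle between the two drag springs' turned-up lips, at x = +23, y = 0 mm in the stage frame, 42 mm high (lower edge; the fold is 5 mm tall). The springs are steel strips 12 mm wide at y = +21 and -21 mm, reaching back from the bridge over the track; lowest at x = 32 mm, 39.5 mm above the table. The holder's nose must pass under the lips.
- holder: loose aluminium specimen holder, 114 long (x) x 56 wide x 14 mm thick, about 0.18 kg, lying on the bed with 1.5 mm play to each rail. Origin at the centre of its underside; x points to its square nose (+57 mm); tail at -57 mm. A round specimen is set in its top near the nose. Home: its origin at x = +25 mm in the stage frame.
- thumb_pad (a point): centre of the black ribbed thumb pad on the holder's top near the tail, 36 mm long x 44 mm wide, 15 mm above the holder's underside (at x = -34 mm in the holder's frame). Just ahead of it, 19 to 25 mm forward of this point, a cross rib 46 mm wide stands 5 mm above the pad; a fingertip can push forward against it.
- bed (a joint): travel of the sprung bed, m: 0 = up (top 32 mm above the table), 0.008 = pressed to the bottom. Under the holder it yields from about 6 N, plus 0.9 N per mm. Up: the holder's top is 46 mm high and its nose butts on the lips; 5 mm or more down it passes under them, and sliding it then takes about 4 to 10 N. In under the springs it stays 4 to 5 mm down.
- keeper (a joint): angle of the keeper, a turn latch, rad: 0 = splayed 40 degrees outward from the right rail, 0.70 = straight back along the rail, 2.27 = closed on its stop, square across the track, 2 mm behind the tail of a holder that is home. Grows clockwise seen from above, stays where it is left, needs 1 to 2 N at the pin. Cannot close unless the holder is home.
- keeper_pin (a point): middle of the keeper's upright black pin, 10 mm in diameter, 43 to 61 mm above the table, 38 mm from the pivot. The keeper is a flat steel lever 10 mm wide and 47 mm long from the pivot, 37 to 43 mm above the table.
- keeper_pivot (a point): pivot of the keeper on the right guide rail, at x = -39, y = -38 mm in the stage frame, 37 mm above the table; the closed keeper points from here along the stage's +y, its pin then over the track's centre line.
- vial: bystander: sample vial with a white cap, 27 mm in diameter, 58 mm high, standing left of the stage; origin under its centre.
- boat: bystander: white porcelain combustion boat, 20 x 74 x 13 mm, lying left of the stage; origin under its centre.
- stopper: bystander: rubber stopper, 33 mm in diameter, 26 mm high, standing right of the stage's far end; origin under its centre.
Mind the look-alikes: they are no part of the job. Of the things that look like the holder, the largest one is meant.

How it is judged:
By the outcome, as a careful person would: the job done as asked, in the order asked, and still so for the second after the job is handed in, with the robot touching nothing.
It also fails if it takes over 51 s, if anything falls off the work surface, if the arm or the gripper's body presses on something with over 40 N, if the wrist force passes 120 N, or if a joint passes its speed limit or range.

ROBOT

A 7-joint arm with a two-finger parallel gripper is mounted at the origin on the work surface; the furniture and walls round the work are solid. World frame = base frame: x ahead of the robot, y to its left, z up, the work surface at z = 0. Lengths are in m, angles in rad, forces in N, time in s.
With the tool pointing down it reaches from about 0.35 to 0.9 m from the base axis. Payload 8.1 kg.
Tool frame: the origin (TCP) lies on the mounting face of the last link; the fingertips stand 178 mm ahead of it and the grasp point (between the pads) lies bot.tcp_to_grasp ahead of it (bot.tcp_to_grasp is the distance from the TCP to the grasp point, in m); z points along the fingers, x is the direction in which the jaws open and shut, and the axes are right-handed (so a half turn about z gives the same grasp; the last joint's range is limited). The gripper opens to 92 mm and grips with 3 to 60 N. Pads are 19 mm wide; open, the fingers measure 130 mm over their backs; the gripper's body (75 mm by 190 mm) begins 47 mm behind the grasp point.
Start: joints at [-1.311, 0.434, 0.025, 1.573, -0.012, 1.134, -0.075], TCP at [0.222, 0.584, 0.405] pointing down, gripper open.
Joint ranges: [-2.62, 2.62], [-0.44, 2.09], [-1.27, 1.32], [0.08, 2.57], [-1.32, 4.46], [0.12, 2], [-2.74, 2.74]. Speed limits (rad/s): [2.22, 2.22, 3.01, 3.01, 3.14, 3.14, 3.14].

INTERFACE

Orientations are given as a unit quaternion [w, x, y, z].
In Python, from cell import bot, camera, camera_info, ticket gives the robot as it stands. The module is installed in compiled form; this text tells all that it offers.
- The arm moves only by the shell command python3 -m jog 'ROWS' [FORCE]. ROWS is text: rows parted by semicolons, each of 5 numbers parted by spaces: the opening, from -1 (shut) to 1 (fully open), then the shift along the tool's x, y, z in mm, then the turn about the tool's z in degrees. A call has 1 to 8 rows; each row is the pose to reach, as a shift and turn from the pose commanded when the call began, along the tool's axes at that moment; what a row does not reach only later rows make up. A row lasts 1/12 s, in which the tool goes at most 41.7 mm and 7.16 degrees, less where a joint would pass 70% of its speed; a pose out of reach is approached as far as the arm can. A call with a gripper value outside its range is refused whole. The fingers move at their own pace and stop on an object; FORCE is the grip in N (left out, the last holds). Time passes only in rows, so rows that repeat a pose let the fingers close. It gives the time, the measured TCP pose, the force and the opening at its end, in the units of the state.
- bot.get_obs(): the state, without advancing time (a new reading comes with each control period).
- camera(name): name is "side" or "top"; returns the picture (420x560x3 uint8, blue, green, red); there is no depth.
- camera_info(name): a dict with "fx", "fy", "cx", "cy" (pixels), "R" (3x3) and "t" (3): a world point X has camera coordinates R X + t. Camera axes: x right, y down, z forward; pixel columns grow to the right and rows downward; lengths in m; the calibration is good to about 2 mm. A picture is of the moment at which its call begins. camera_info takes no time and is no camera call.
- ticket.hand_in(): hands the job in, once; it reports no verdict.
The state is a dict: "clock": time; "joint_positions": joint angles; "qvel": joint speeds; "joint_torque": joint torques, N m; "position": TCP position; "eef_rot": TCP orientation; "ft_force": force on the tool from outside, world axes, zero at the start; "moment": the same for the moment, N m; "gripper_width": finger opening in m.
Only numpy, scipy, OpenCV 4.12 (cv2) and the standard library are available. Lean on these libraries where they do the work, as an engineer would, in place of code of your own. Each camera call takes 0.05 s, during which the arm holds its last target.

## Working session

There is one attempt and no reset: what is moved stays moved. The work goes in short steps, Python scripts to look and compute and a shell command to move; the robot and the scene stay as the last step left them, time stands still between calls to the robot, and variables do not carry over. Pictures are saved under pics/ and viewed, and the job is handed in when it is done.

```bash
mkdir -p pics
python3 - <<'E'
from cell import bot,camera,camera_info
import cv2
for n in("top","side"):
    cv2.imwrite(f"pics/{n}0.png",camera(n)); c=camera_info(n); print(n,c)
o=bot.get_obs()
for k in("clock","position","eef_rot","ft_force","gripper_width"):print(k,o[k])
print(bot.tcp_to_grasp)
E
```

```text
top {'fx': 381.5136089607721, 'fy': 381.5136089607721, 'cx': 282.2391728813982, 'cy': 206.40801568224148, 'R': array([[-5.96512496e-03, -9.99981988e-01,  6.63749241e-04],
       [-9.95484708e-01,  5.87541288e-03, -9.47400395e-02],
       [ 9.47344333e-02, -1.22588839e-03, -9.95501825e-01]]), 't': array([0.04719102, 0.58215877, 0.86904326])}
side {'fx': 521.9025922713264, 'fy': 521.9025922713264, 'cx': 271.80634369082946, 'cy': 207.78726000904007, 'R': array([[-0.99964337, -0.02391871, -0.01187559],
       [-0.00633851,  0.6445135 , -0.76456666],
       [ 0.02594143, -0.76421872, -0.64443525]]), 't': array([0.58513748, 0.03958152, 0.95605812])}
clock 0.1
position [0.22174639 0.58411291 0.40401701]
eef_rot [ 4.46128733e-04  8.23096981e-01  5.67900387e-01 -5.58210408e-04]
ft_force [-0.20895639 -0.67814729 -0.05905771]
gripper_width 0.09188169668591553
0.1592
```

View pics/top0.png

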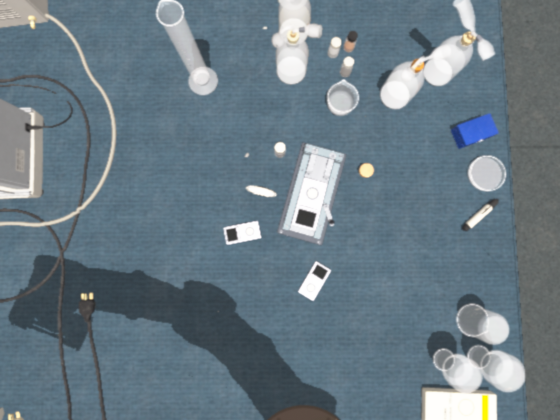

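View pics/side0.png

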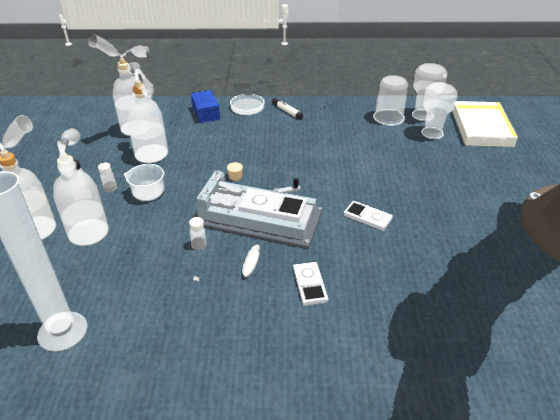

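Candidates for the holder in the top view are (310,203) in the stage (the largest), (242,233) and (314,281). The last two are smaller and lie loose on the table. I choose (310,203) and check it in close crops.

Run:
```python
import cv2
a=cv2.imread("pics/top0.png")[135:255,260:380]; cv2.imwrite("pics/topc.png",cv2.resize(a,None,fx=5,fy=5,interpolation=cv2.INTER_CUBIC))
a=cv2.imread("pics/side0.png")[160:250,185:335]; cv2.imwrite("pics/sidec.png",cv2.resize(a,None,fx=5,fy=5,interpolation=cv2.INTER_CUBIC))
```

```text
(no output)
```

View pics/topc.png

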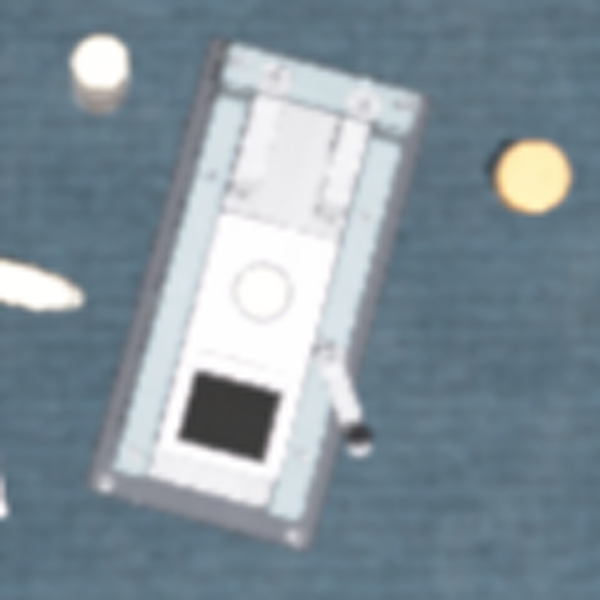

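View pics/sidec.png

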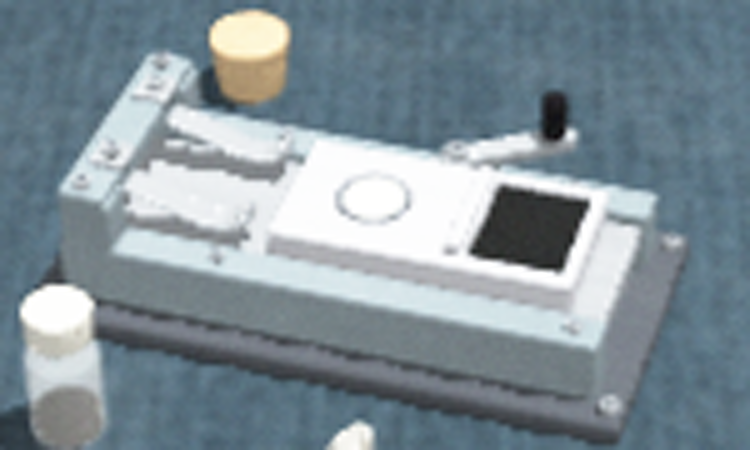

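The crops confirm it: a large white holder with a round specimen and black pad at crop (230,415), the springs and bridge beyond it, and the keeper splayed right with its pin at (358,437). Now I measure.

```bash
cat > h.py <<'E'
import numpy as np,cv2
from cell import bot,camera,camera_info
def ray(n,uv):
    c=camera_info(n);R=np.array(c["R"]);t=np.array(c["t"])
    d=R.T@np.array([(uv[0]-c["cx"])/c["fx"],(uv[1]-c["cy"])/c["fy"],1]);return -R.T@t,d
def onz(n,uv,z):
    o,d=ray(n,uv);return o+d*(z-o[2])/d[2]
def proj(n,X):
    c=camera_info(n);p=np.array(c["R"])@X+np.array(c["t"]);return np.array([c["fx"]*p[0]/p[2]+c["cx"],c["fy"]*p[1]/p[2]+c["cy"]])
def tri(uv1,uv2):
    o1,d1=ray("top",uv1);o2,d2=ray("side",uv2)
    s=np.linalg.lstsq(np.c_[d1,-d2],o2-o1,rcond=None)[0]
    a,b=o1+s[0]*d1,o2+s[1]*d2;return (a+b)/2,np.linalg.norm(a-b)
def dark(img,x0,y0,x1,y1,th=75,amin=6):
    m=np.zeros(img.shape[:2],np.uint8);m[y0:y1,x0:x1]=(img[y0:y1,x0:x1].max(2)<th)
    cs,_=cv2.findContours(m*255,cv2.RETR_EXTERNAL,cv2.CHAIN_APPROX_NONE)
    out=[]
    for c in cs:
        M=np.zeros_like(m);cv2.drawContours(M,[c],-1,1,-1);ys,xs=np.nonzero(M)
        if len(xs)>=amin: out.append((len(xs),xs.mean(),ys.mean(),cv2.minAreaRect(c)))
    return sorted(out,key=lambda a:-a[0])
E
python3 - <<'E'
from h import *
np.set_printoptions(precision=4,suppress=True)
t=cv2.imread("pics/top0.png");s=cv2.imread("pics/side0.png")
T=dark(t,285,160,340,240);S=dark(s,255,170,310,225)
for q in T[:4]+S[:4]:print(q)
pt=T[0][1:3]
print("pad top z47",onz("top",pt,.047)," side",onz("side",S[0][1:3],.047),tri(pt,S[0][1:3]))
f=lambda u,v:(260+u/5-.4,135+v/5-.4)
P={}
for k,(u,v),z in [("baseNL",(93,487),.01),("baseNR",(303,547),.01),("railNL",(113,470),.036),("railNR",(295,520),.036),("pivot",(325,348),.043),("pinTop",(356,434),.061),("bridgeFL",(228,45),.066),("bridgeFR",(423,95),.066),("tailL",(157,452),.046),("tailR",(272,482),.046),("noseL",(220,210),.046),("noseR",(342,238),.046),("keeptip",(362,452),.04),("lipL",(242,196),.045),("lipR",(330,212),.045)]:
    P[k]=onz("top",f(u,v),z);print(k,P[k])
d=(P["bridgeFL"]+P["bridgeFR"]-P["railNL"]-P["railNR"])[:2];print("yaw",np.degrees(np.arctan2(d[1],d[0])))
d=(P["noseL"]+P["noseR"]-P["tailL"]-P["tailR"])[:2]/2;print("yaw holder",np.degrees(np.arctan2(d[1],d[0])),np.linalg.norm(d))
g=lambda u,v:(185+u/5-.4,160+v/5-.4)
for k,(u,v),z in [("pivot",(457,150),.043),("bridgeR",(160,53),.066),("bridgeFL",(62,190),.066),("railNR",(657,195),.036),("railNL",(603,340),.036),("pintop",(554,95),.061),("noseL",(270,238),.046),("noseR",(312,143),.046),("tailL",(575,292),.046),("tailR",(605,190),.046)]:
    print("side",k,onz("side",g(u,v),z))
E
```

```text
(195, np.float64(305.33846153846156), np.float64(217.64615384615385), ((305.32354736328125, 217.70590209960938), (15.522278785705566, 12.369317054748535), 14.03624439239502))
(254, np.float64(290.51181102362204), np.float64(205.38582677165354), ((290.1360168457031, 205.2519989013672), (20.21405601501465, 14.221394538879395), 10.30484676361084))
(38, np.float64(295.39473684210526), np.float64(182.92105263157896), ((295.4038391113281, 182.98077392578125), (4.3145551681518555, 8.43299388885498), 11.309932708740234))
pad top z47 [ 0.5544 -0.0091  0.047 ]  side [ 0.5511 -0.007   0.047 ] (array([ 0.5528, -0.009 ,  0.0455]), np.float64(0.0034580993017137916))
baseNL [0.5229 0.0537 0.01  ]
baseNR [ 0.4939 -0.0459  0.01  ]
railNL [0.53   0.0441 0.036 ]
railNR [ 0.5064 -0.0398  0.036 ]
pivot [ 0.5855 -0.0542  0.043 ]
pinTop [ 0.5447 -0.0655  0.061 ]
bridgeFL [ 0.7226 -0.0095  0.066 ]
bridgeFR [ 0.6989 -0.0982  0.066 ]
tailL [0.5378 0.0239 0.046 ]
tailR [ 0.5237 -0.0286  0.046 ]
noseL [ 0.6498 -0.0062  0.046 ]
noseR [ 0.6364 -0.0626  0.046 ]
keeptip [ 0.5375 -0.0708  0.04  ]
lipL [ 0.6565 -0.0166  0.045 ]
lipR [ 0.6488 -0.0573  0.045 ]
yaw -16.228480802457085
yaw holder -15.9275697908508 0.11683716137562374
side pivot [ 0.5783 -0.0581  0.043 ]
side bridgeR [ 0.6923 -0.0879  0.066 ]
side bridgeFL [ 0.7188 -0.0044  0.066 ]
side railNR [ 0.5031 -0.0404  0.036 ]
side railNL [0.5253 0.0404 0.036 ]
side pintop [ 0.5418 -0.0691  0.061 ]
side noseL [ 0.645  -0.0022  0.046 ]
side noseR [ 0.6331 -0.0581  0.046 ]
side tailL [0.5351 0.0264 0.046 ]
side tailR [ 0.5231 -0.0309  0.046 ]
```

```bash
python3 -m jog '-1 -20 25 0 -1;-1 -45 55 0 -4.8;-1 -80 95 0 -4.8;-1 -110 132 0 -4.8;-1 -135 162 0 -4.8;-1 -160 192 0 -4.8;-1 -185 222 0 -4.8;-1 -218 261 0 -4.8' 40
python3 - <<'E'
from h import *
o=bot.get_obs();p=o["position"];w,x,y,z=o["eef_rot"]
print(o["clock"],p,o["ft_force"],o["eef_rot"],np.degrees(np.arctan2(2*x*y,x*x-y*y)))
E
```

```text
clock: 0.77
position: [0.3797, 0.3025, 0.4046]
eef_rot: [-0.0, 0.799, 0.602, -0.0]
ft_force: [0.6, 0.2, 0.9]
gripper_width: 0.0433
0.7667 [0.37969281 0.3024614  0.40463215] [0.62919719 0.17976854 0.94836065] [-4.02914189e-05  7.98571248e-01  6.01900285e-01 -7.81183821e-05] 74.01223459196632
```

```bash
cat > d.py <<'E'
from h import *
import sys
np.set_printoptions(precision=4,suppress=True)
TH=np.radians(-16.);R2=np.array([[np.cos(TH),-np.sin(TH)],[np.sin(TH),np.cos(TH)]])
O=np.array([.6290,-.0303])
def S(p): return R2.T@(np.array(p)[:2]-O)*1000
def st():
    o=bot.get_obs();p=o["position"];w,x,y,z=o["eef_rot"]
    f=np.array(o["ft_force"]);print("t%.2f stage(mm)"%o["clock"],S(p),"tipz %.1f"%(p[2]*1000-178),"F stage",R2.T@f[:2],f[2],"yaw %.2f"%np.degrees(np.arctan2(2*x*y,x*x-y*y)),"w",o["gripper_width"])
if __name__=="__main__": st()
E
python3 -m jog '-1 0 0 0 0;-1 0 0 0 0'; python3 d.py
```

```text
clock: 0.93
position: [0.3804, 0.3021, 0.4047]
eef_rot: [0.0, 0.8, 0.6, -0.0]
ft_force: [-1.5, 1.5, 0.8]
gripper_width: 0.03
t0.93 stage(mm) [-330.5974  251.0411] tipz 226.7 F stage [-1.8467  1.01  ] 0.8391079506889993 yaw 73.70 w 0.030000177699409547
```

```bash
python3 -m jog '-1 -28 28 0 0;-1 -56 57 0 0;-1 -84 85 0 0;-1 -112 113 0 0;-1 -140 142 0 0;-1 -168 170 0 0;-1 -196 198 0 0;-1 -222 226 0 0';  python3 -m jog '-1 -20 20 10 0;-1 -29 28 40 0;-1 -29 28 70 0;-1 -29 28 100 0;-1 -29 28 120 0;-1 -29 28 130 0;-1 -29 28 130 0;-1 -29 28 130 0'; python3 d.py
python3 - <<'E'
from h import *
for n,(x0,y0,x1,y1) in (("top",(230,115,390,255)),("side",(165,100,345,260))):
    a=camera(n);cv2.imwrite(f"pics/{n}1.png",cv2.resize(a[y0:y1,x0:x1],None,fx=4,fy=4,interpolation=cv2.INTER_CUBIC))
E
```

```text
clock: 1.6
position: [0.536, 0.0286, 0.4046]
eef_rot: [-0.0, 0.798, 0.603, 0.0]
ft_force: [0.4, -0.7, -0.1]
gripper_width: 0.0004
clock: 2.27
position: [0.5546, -0.0058, 0.2749]
eef_rot: [-0.0, 0.798, 0.602, -0.0]
ft_force: [0.7, 0.3, 0.3]
gripper_width: 0.0004
t2.27 stage(mm) [-78.2527   3.0059] tipz 96.9 F stage [0.6089 0.4556] 0.34123121062127204 yaw 74.08 w 0.00041643816605001845
```

View pics/side1.png

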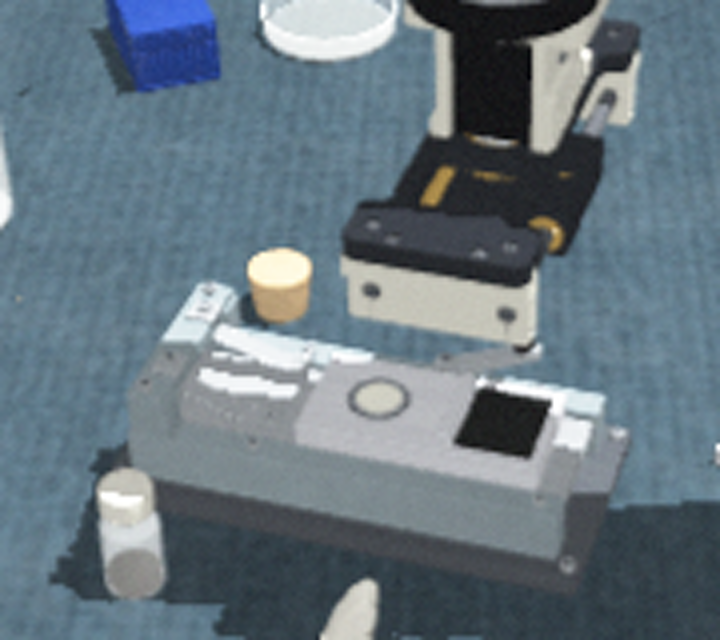

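View pics/top1.png

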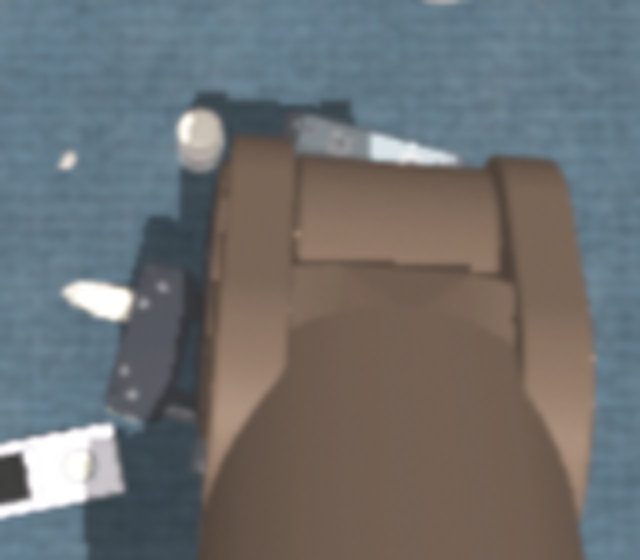

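The side view shows the tool's body over the stage at (440,290), with the shut fingers hidden behind it. The pad is visible at (505,420). I correct by a few mm and go down.

```bash
python3 -m jog '-1 -3 2 10 0;-1 -3 2 20 0;-1 -3 2 30 0;-1 -3 2 38 0;-1 -3 2 42 0;-1 -3 2 42 0;-1 -3 2 42 0'; python3 d.py
python3 - <<'E'
from h import *
for n,(x0,y0,x1,y1) in (("side",(165,100,345,260)),):
    a=camera(n);cv2.imwrite(f"pics/{n}2.png",cv2.resize(a[y0:y1,x0:x1],None,fx=4,fy=4,interpolation=cv2.INTER_CUBIC))
E
```

```text
clock: 2.95
position: [0.5553, -0.0102, 0.2324]
eef_rot: [-0.0, 0.799, 0.602, -0.0]
ft_force: [-0.2, -0.7, 0.3]
gripper_width: 0.0003
t2.95 stage(mm) [-76.4024  -1.0201] tipz 54.4 F stage [-0.0094 -0.7727] 0.25669410440451446 yaw 74.01 w 0.00034246096456838783
```

View pics/side2.png

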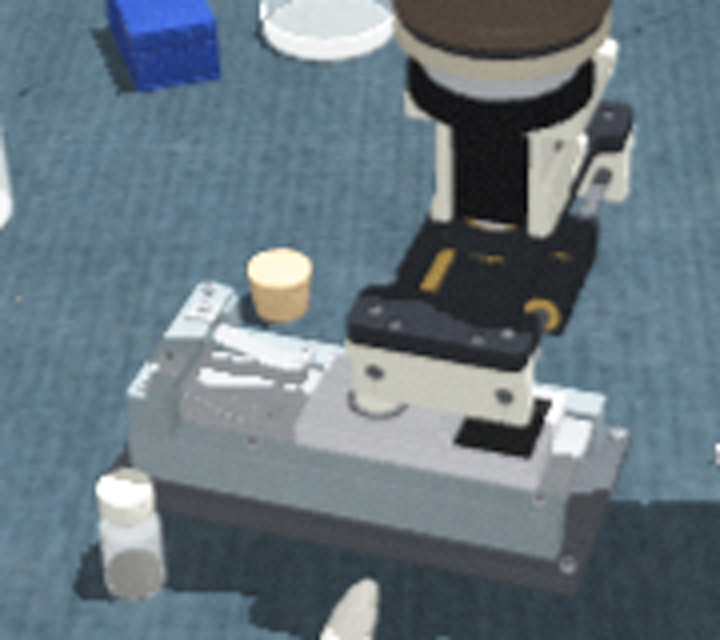

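The fingertip is hidden behind the body's near end, so I go by force from here.

```bash
python3 -m jog '-1 0 0 3 0;-1 0 0 6 0;-1 0 0 8 0;-1 0 0 10 0;-1 0 0 12 0;-1 0 0 12 0'; python3 d.py;python3 -m jog '-1 0 0 2 0;-1 0 0 4 0;-1 0 0 4 0'; python3 d.py
```

```text
clock: 3.5
position: [0.5555, -0.0102, 0.2211]
eef_rot: [0.0, 0.799, 0.602, 0.0]
ft_force: [-2.4, 0.5, 9.1]
gripper_width: 0.0001
t3.50 stage(mm) [-76.1651  -0.8953] tipz 43.1 F stage [-2.41   -0.1657] 9.141918627526394 yaw 74.01 w 8.456780379069803e-05
clock: 3.75
position: [0.5557, -0.0102, 0.2174]
eef_rot: [0.0, 0.799, 0.602, 0.001]
ft_force: [-1.0, 0.5, 13.2]
gripper_width: 0.0009
t3.75 stage(mm) [-75.9569  -0.876 ] tipz 39.4 F stage [-1.1172  0.1756] 13.195206059264972 yaw 74.00 w 0.000861962703758731
```

```bash
python3 -m jog '-1 0 0 2 0;-1 0 0 2 0'; python3 d.py; python3 -m jog '-1 0 3 0 0;-1 0 6 0 0;-1 0 9 0 0;-1 0 9 0 0'; python3 d.py
```

```text
clock: 3.92
position: [0.556, -0.0103, 0.2162]
eef_rot: [0.0, 0.799, 0.602, 0.001]
ft_force: [-2.3, 1.1, 15.5]
gripper_width: 0.0004
t3.92 stage(mm) [-75.672   -0.8576] tipz 38.2 F stage [-2.527   0.4465] 15.546400752742626 yaw 74.00 w 0.00037528587459726993
clock: 4.25
position: [0.5652, -0.0128, 0.2162]
eef_rot: [0.001, 0.799, 0.602, 0.001]
ft_force: [-0.9, 0.7, 15.2]
gripper_width: 0.0005
t4.25 stage(mm) [-66.1505  -0.727 ] tipz 38.2 F stage [-1.0617  0.3767] 15.204235690400466 yaw 74.00 w 0.0005111338739076522
```

```bash
python3 -m jog '-1 0 0 1 0;-1 0 3 1 0;-1 0 6 1 0;-1 0 9 1 0;-1 0 12 1 0;-1 0 12 1 0'; python3 d.py
python3 - <<'E'
from h import *
for n,(x0,y0,x1,y1) in (("side",(165,100,345,260)),):
    a=camera(n);cv2.imwrite(f"pics/{n}3.png",cv2.resize(a[y0:y1,x0:x1],None,fx=4,fy=4,interpolation=cv2.INTER_CUBIC))
E
```

```text
clock: 4.75
position: [0.5772, -0.016, 0.2161]
eef_rot: [0.001, 0.799, 0.602, 0.002]
ft_force: [-3.0, -0.3, 23.9]
gripper_width: 0.0007
t4.75 stage(mm) [-53.7496  -0.5651] tipz 38.1 F stage [-2.7716 -1.0961] 23.93073583015111 yaw 74.00 w 0.0007044677174823296
```

View pics/side3.png

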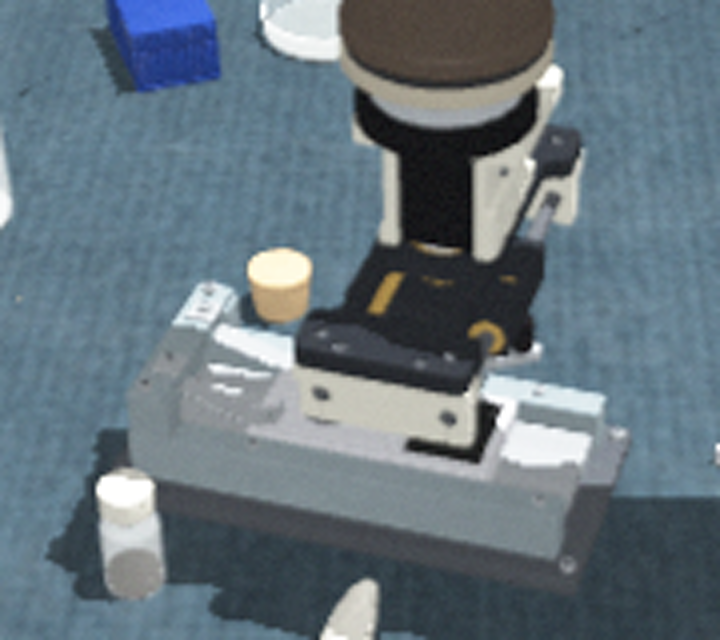

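The holder moves with the finger: its pad edge went from (540,450) to (490,455), the nose is about at the lips, and 24 N holds it at the bottom. I continue.

```bash
python3 -m jog '-1 0 4 0 0;-1 0 8 0 0;-1 0 12 0 0;-1 0 16 0 0;-1 0 20 0 0;-1 0 20 0 0'; python3 d.py;python3 -m jog '-1 0 4 0 0;-1 0 8 0 0;-1 0 12 0 0;-1 0 16 0 0;-1 0 16 0 0'; python3 d.py
python3 - <<'E'
from h import *
for n,(x0,y0,x1,y1) in (("side",(165,100,345,260)),):
    a=camera(n);cv2.imwrite(f"pics/{n}4.png",cv2.resize(a[y0:y1,x0:x1],None,fx=4,fy=4,interpolation=cv2.INTER_CUBIC))
E
```

```text
clock: 5.3
position: [0.5966, -0.0216, 0.2162]
eef_rot: [0.001, 0.799, 0.602, 0.002]
ft_force: [-2.2, -0.6, 22.2]
gripper_width: 0.0005
t5.30 stage(mm) [-33.5536  -0.5942] tipz 38.2 F stage [-1.9709 -1.1705] 22.219589661433705 yaw 74.00 w 0.0004517730079352027
clock: 5.72
position: [0.612, -0.0261, 0.2162]
eef_rot: [0.001, 0.799, 0.602, 0.002]
ft_force: [-1.8, 0.8, 21.6]
gripper_width: 0.0001
t5.72 stage(mm) [-17.5167  -0.6339] tipz 38.2 F stage [-1.9921  0.2628] 21.588690960306085 yaw 74.00 w 0.00010029353459121656
```

View pics/side4.png

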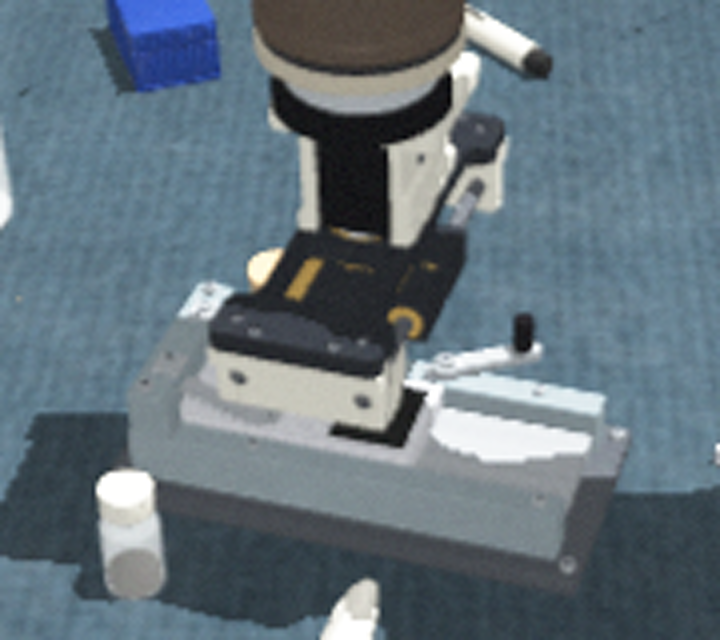

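The tail has passed (425,465) and the holder runs smoothly under the springs. Next I go to the stop in small steps.

```bash
python3 -m jog '-1 0 3 0 0;-1 0 6 0 0;-1 0 8 0 0;-1 0 8 0 0'; python3 d.py;python3 -m jog '-1 0 2 0 0;-1 0 4 0 0;-1 0 4 0 0'; python3 d.py;python3 -m jog '-1 0 2 0 0;-1 0 4 0 0;-1 0 4 0 0'; python3 d.py
```

```text
clock: 6.1
position: [0.6193, -0.0282, 0.2163]
eef_rot: [0.001, 0.799, 0.602, 0.002]
ft_force: [-3.3, 1.0, 21.1]
gripper_width: 0.0002
t6.10 stage(mm) [-9.8869 -0.6018] tipz 38.3 F stage [-3.4652  0.0553] 21.092712500716488 yaw 74.01 w 0.00017860772233106346
clock: 6.35
position: [0.6217, -0.0288, 0.2162]
eef_rot: [-0.001, 0.799, 0.602, 0.001]
ft_force: [-10.3, 2.5, 30.2]
gripper_width: 0.0005
t6.35 stage(mm) [-7.4661 -0.555 ] tipz 38.2 F stage [-10.6054  -0.488 ] 30.230062138062383 yaw 74.02 w 0.0004782983897203036
clock: 6.6
position: [0.6254, -0.0299, 0.2162]
eef_rot: [-0.001, 0.799, 0.602, 0.001]
ft_force: [-10.1, 2.7, 30.3]
gripper_width: 0.0005
t6.60 stage(mm) [-3.5685 -0.6489] tipz 38.2 F stage [-10.5019  -0.1682] 30.33836735710171 yaw 74.02 w 0.0005420523914817895
```

```bash
python3 -m jog '-1 0 2 0 0;-1 0 4 0 0;-1 0 4 0 0'; python3 d.py;python3 -m jog '-1 0 2 0 0;-1 0 4 0 0;-1 0 4 0 0'; python3 d.py
python3 - <<'E'
from h import *
for n,(x0,y0,x1,y1) in (("side",(165,100,345,260)),):
    a=camera(n);cv2.imwrite(f"pics/{n}5.png",cv2.resize(a[y0:y1,x0:x1],None,fx=4,fy=4,interpolation=cv2.INTER_CUBIC))
E
```

```text
clock: 6.85
position: [0.6274, -0.0303, 0.2161]
eef_rot: [-0.003, 0.798, 0.602, -0.001]
ft_force: [-20.5, 5.6, 38.9]
gripper_width: 0.0002
t6.85 stage(mm) [-1.5875 -0.4326] tipz 38.1 F stage [-21.2228  -0.2762] 38.89418231280684 yaw 74.05 w 0.00022579977736330946
clock: 7.1
position: [0.6288, -0.0305, 0.216]
eef_rot: [-0.006, 0.798, 0.602, -0.003]
ft_force: [-33.6, 9.3, 52.2]
gripper_width: 0.0002
t7.10 stage(mm) [-0.1062 -0.2813] tipz 38.0 F stage [-34.8637  -0.3528] 52.1560360321688 yaw 74.07 w 0.00016043867123720668
```

View pics/side5.png

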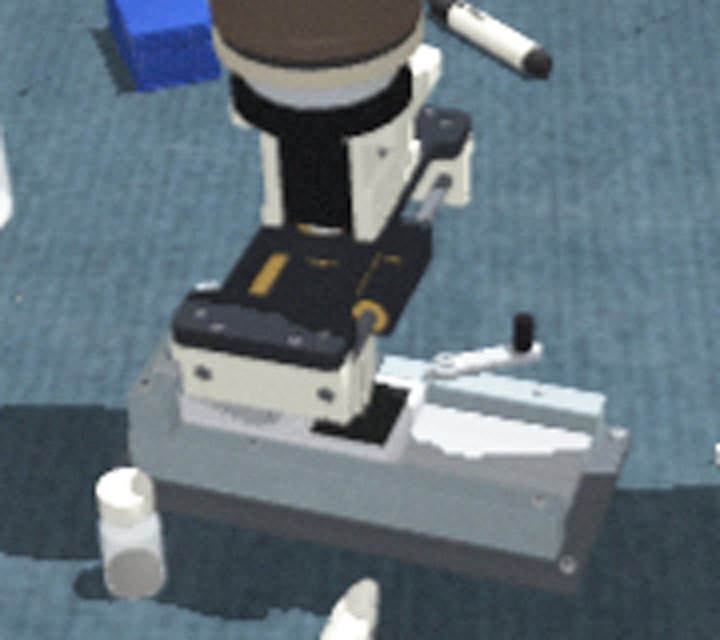

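The holder has hit the stop: the forward force rose to 35 N while the finger stayed on the rib, and the finger's front face is at x≈+9.5 against about +10 expected for the rib when home. I release the push and lift off.

```bash
python3 -m jog '-1 0 -3 -2 0;-1 0 -5 -6 0;-1 0 -5 -15 0;-1 0 -5 -30 0;-1 0 -5 -42 0;-1 0 -5 -42 0'; python3 d.py
python3 - <<'E'
from h import *
for n,(x0,y0,x1,y1) in (("side",(165,100,345,260)),):
    a=camera(n);cv2.imwrite(f"pics/{n}6.png",cv2.resize(a[y0:y1,x0:x1],None,fx=4,fy=4,interpolation=cv2.INTER_CUBIC))
E
```

```text
clock: 7.65
position: [0.6297, -0.0315, 0.2586]
eef_rot: [0.001, 0.799, 0.602, 0.002]
ft_force: [1.1, 0.3, 0.1]
gripper_width: 0.0003
t7.65 stage(mm) [ 1.0095 -0.9805] tipz 80.6 F stage [0.9852 0.5904] 0.13407488352524244 yaw 73.99 w 0.0003021253762875007
```

View pics/side6.png

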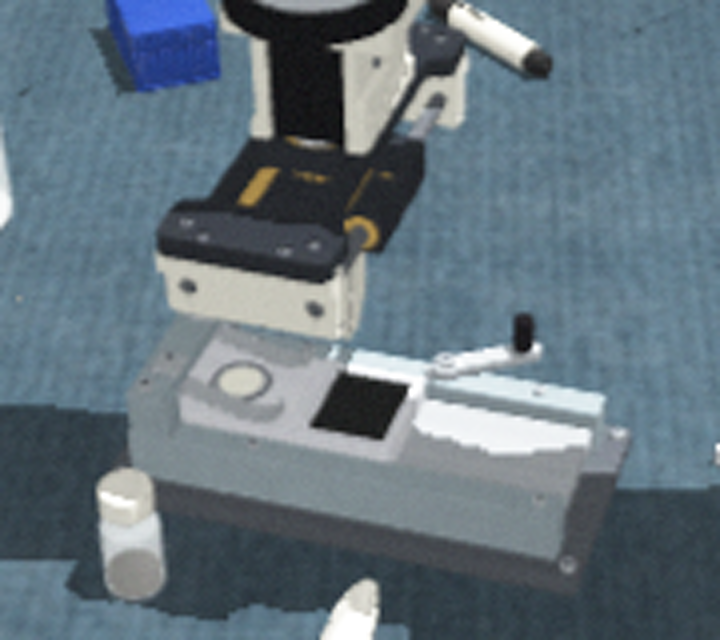

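The holder stayed home, with its nose under the bridge, the pad at (360,405) and both springs over it. Next comes the keeper. I bring the finger outside the pin, at stage (-72,-98), staying above pin height on the way.

```bash
python3 -m jog '-1 -16 -12 0 0;-1 -40 -30 0 0;-1 -64 -48 0 0;-1 -84 -63 0 0;-1 -97 -73 0 0;-1 -97 -73 0 0;-1 -97 -73 0 0'; python3 d.py; python3 -m jog '-1 0 0 10 0;-1 0 0 20 0;-1 0 0 29 0;-1 0 0 29 0;-1 0 0 29 0'; python3 d.py
python3 - <<'E'
from h import *
for n,(x0,y0,x1,y1) in (("side",(165,80,345,240)),("top",(230,115,390,255))):
    a=camera(n);cv2.imwrite(f"pics/{n}7.png",cv2.resize(a[y0:y1,x0:x1],None,fx=4,fy=4,interpolation=cv2.INTER_CUBIC))
E
```

```text
clock: 8.28
position: [0.531, -0.1049, 0.2555]
eef_rot: [-0.0, 0.799, 0.601, -0.0]
ft_force: [0.2, -0.2, 0.1]
gripper_width: 0.0002
t8.28 stage(mm) [-73.6105 -98.7504] tipz 77.5 F stage [ 0.2025 -0.1546] 0.14480776329210265 yaw 73.91 w 0.0001852036177770187
clock: 8.7
position: [0.5314, -0.1039, 0.2255]
eef_rot: [-0.001, 0.798, 0.602, -0.001]
ft_force: [-0.5, -0.4, -0.1]
gripper_width: 0.0007
t8.70 stage(mm) [-73.5627 -97.6245] tipz 47.5 F stage [-0.3492 -0.5411] -0.13171897549141254 yaw 74.04 w 0.0007129941421051484
```

View pics/side7.png

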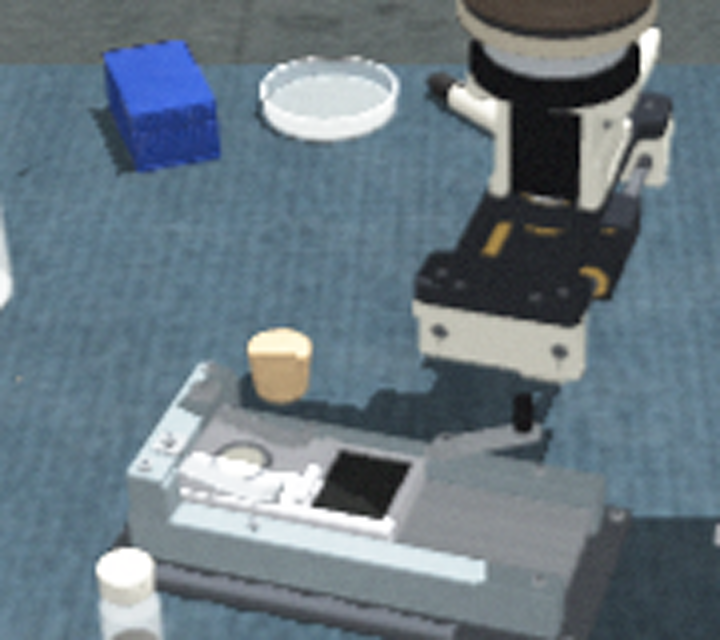

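View pics/top7.png

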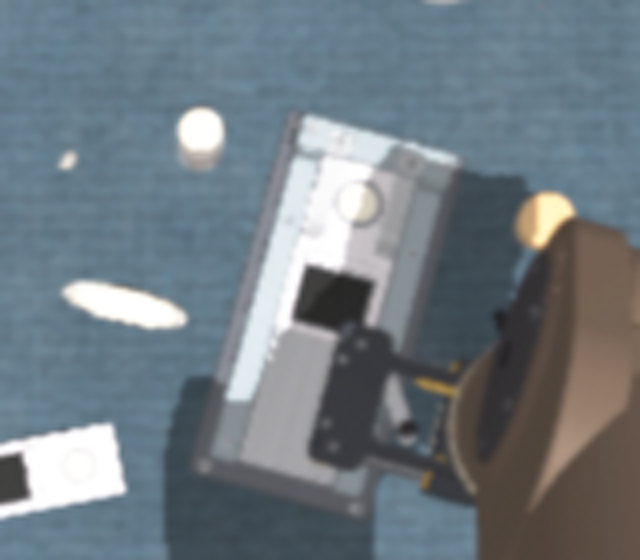

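Both views show the pin, at top crop (407,432) and side crop (522,412), with the finger outside it and the holder home. I measure the pin before pushing.

Run:
```python
from d import *
f=lambda x0,y0,u,v:(x0+u/4-.375,y0+v/4-.375)
a=f(230,115,407,432);b=f(165,80,522,412)
bt=f(165,80,522,399)
X,e=tri(a,b);print(X,e,S(X)); print(S(onz("top",a,.058)),S(onz("side",bt,.061)))
# pivot angle & tail
for n,uv,z in(("top",f(230,115,290,330),.042),("side",f(165,80,412,470),.046)):print(S(onz(n,uv,z)))
print("pivot side",S(onz("side",f(165,80,440,440),.043)))
```

```text
[ 0.5423 -0.0678  0.0524] 0.00015529747319873704 [-73.0369 -59.9938]
[-73.4383 -59.3603] [-73.2897 -58.8215]
[-33.2392  19.4229]
[-33.9522 -11.1182]
pivot side [-38.6072 -39.9118]
```

```bash
python3 -m jog '-1 0 -1 -2.5 0;-1 5 -1 -2.5 0;-1 10 -1 -2.5 0;-1 15 -1 -2.5 0;-1 20 -1 -2.5 0;-1 25 -1 -2.5 0;-1 30 -1 -2.5 0;-1 30 -1 -2.5 0'; python3 d.py;  python3 - <<'E'
from h import *
for n,(x0,y0,x1,y1) in (("side",(165,80,345,240)),("top",(230,115,390,255))):
    a=camera(n);cv2.imwrite(f"pics/{n}8.png",cv2.resize(a[y0:y1,x0:x1],None,fx=4,fy=4,interpolation=cv2.INTER_CUBIC))
E
```

```text
clock: 9.47
position: [0.5385, -0.0741, 0.2291]
eef_rot: [-0.001, 0.798, 0.602, -0.0]
ft_force: [-2.2, -1.6, 2.2]
gripper_width: 0.0002
t9.47 stage(mm) [-74.967  -67.0317] tipz 51.1 F stage [-1.6934 -2.2017] 2.240690294091178 yaw 74.07 w 0.00018817060393768652
```

View pics/top8.png

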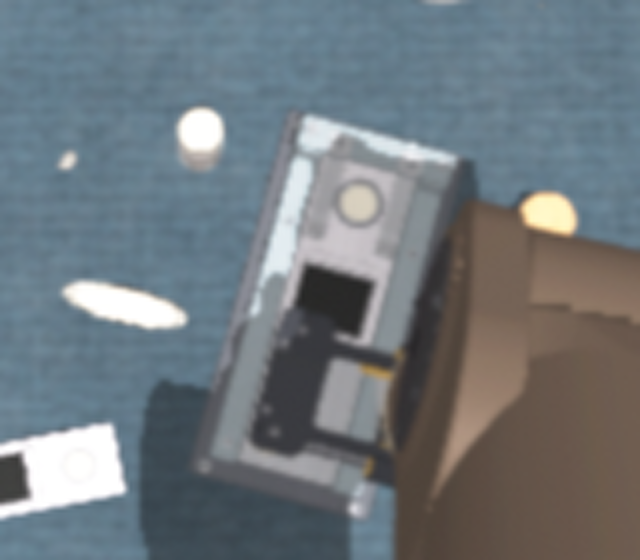

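View pics/side8.png

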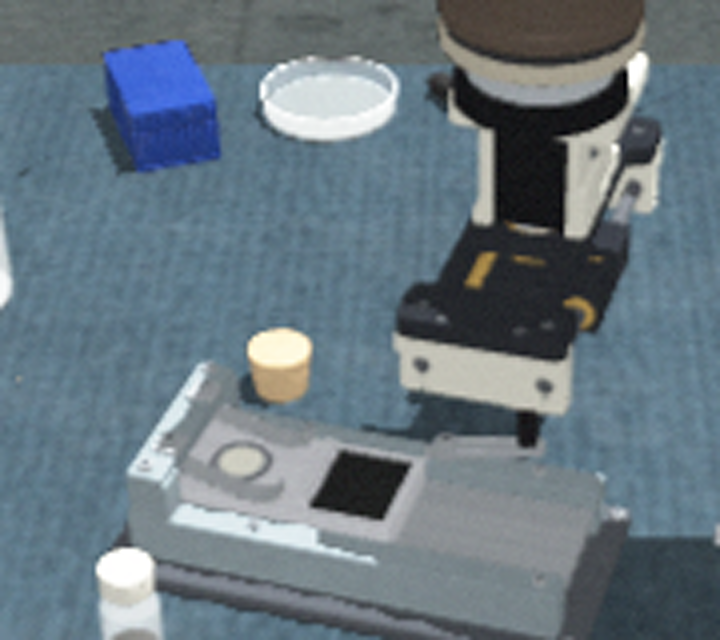

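The pin has moved to side crop (528,430), pushed with about 2 N, and the lever is swinging in. I continue.

```bash
python3 -m jog '-1 5 0 0 0;-1 10 0 0 0;-1 15 0 0 0;-1 20 0 0 0;-1 25 0 0 0;-1 29 0 0 0;-1 32 0 0 0;-1 32 0 0 0'; python3 d.py;  python3 - <<'E'
from h import *
for n,(x0,y0,x1,y1) in (("side",(165,80,345,240)),):
    a=camera(n);cv2.imwrite(f"pics/{n}9.png",cv2.resize(a[y0:y1,x0:x1],None,fx=4,fy=4,interpolation=cv2.INTER_CUBIC))
E
```

```text
clock: 10.23
position: [0.5483, -0.0437, 0.2295]
eef_rot: [0.0, 0.798, 0.602, 0.001]
ft_force: [1.5, -0.9, 2.1]
gripper_width: 0.0002
t10.23 stage(mm) [-73.8413 -35.0903] tipz 51.5 F stage [ 1.7318 -0.4696] 2.0886285120353887 yaw 74.06 w 0.00017712644804008138
```

View pics/side9.png

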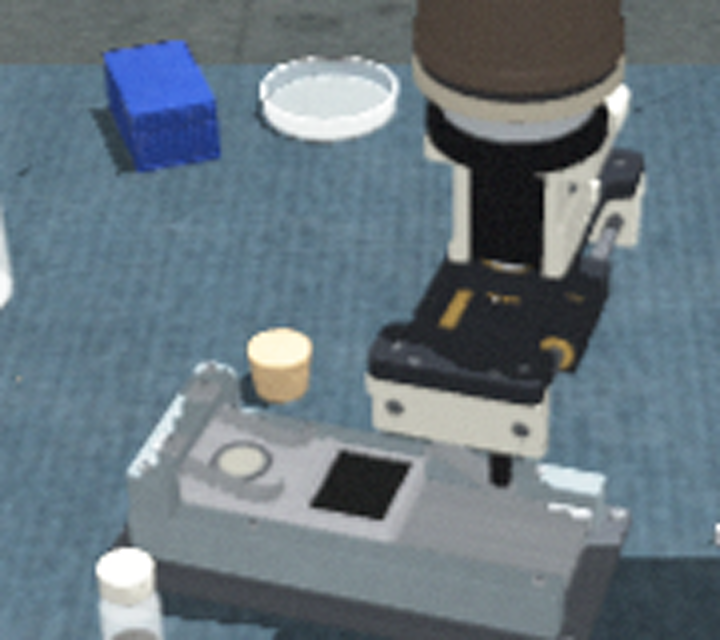

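The pin is now at (502,475), past straight-back and over the track. I back off, go round behind it and push forward.

```bash
python3 -m jog '-1 -5 0 0 0;-1 -9 -4 0 0;-1 -9 -14 0 0;-1 -9 -21 0 0;-1 -9 -21 0 0;-1 0 -21 0 0;-1 10 -21 0 0;-1 10 -21 0 0'; python3 d.py;  python3 - <<'E'
from d import *
x0,y0,x1,y1=(165,80,345,240)
a=camera("side");cv2.imwrite(f"pics/side10.png",cv2.resize(a[y0:y1,x0:x1],None,fx=4,fy=4,interpolation=cv2.INTER_CUBIC))
E
```

```text
clock: 10.95
position: [0.5313, -0.026, 0.2293]
eef_rot: [-0.0, 0.798, 0.603, 0.001]
ft_force: [-0.2, 0.5, 0.4]
gripper_width: 0.0002
t10.95 stage(mm) [-95.1181 -22.8306] tipz 51.3 F stage [-0.3016  0.436 ] 0.3788758138698856 yaw 74.19 w 0.00024297510671281668
```

View pics/side10.png

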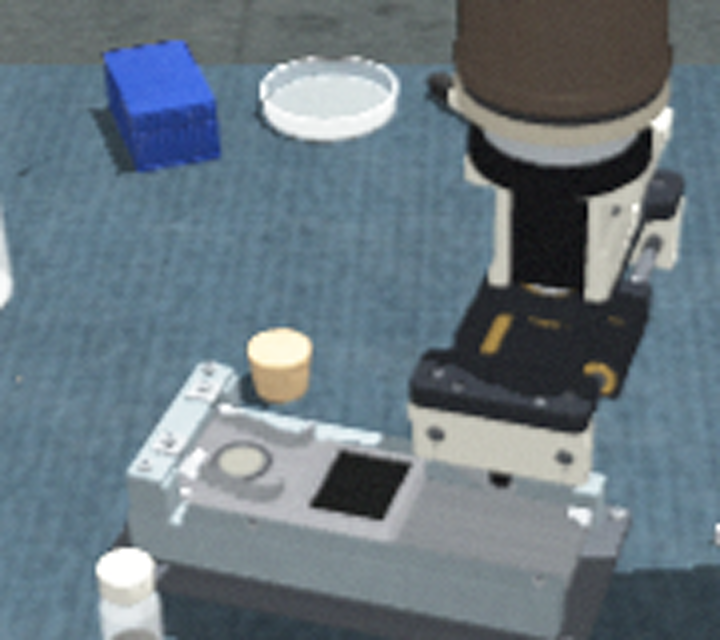

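```bash
python3 -m jog '-1 8 0 0 0;-1 16 0 0 0;-1 16 0 0 0;-1 16 5 0 0;-1 16 10 0 0;-1 16 15 0 0;-1 16 20 0 0;-1 16 20 0 0'; python3 d.py;python3 -m jog '-1 0 4 0 0;-1 0 8 0 0;-1 0 12 0 0;-1 0 12 0 0'; python3 d.py; python3 -m jog '-1 0 2 0 0;-1 0 4 0 0;-1 0 4 0 0'; python3 d.py
python3 - <<'E'
from d import *
x0,y0,x1,y1=(165,80,345,240)
a=camera("side");cv2.imwrite(f"pics/side11.png",cv2.resize(a[y0:y1,x0:x1],None,fx=4,fy=4,interpolation=cv2.INTER_CUBIC))
E
```

```text
clock: 11.67
position: [0.5526, -0.0168, 0.2282]
eef_rot: [-0.003, 0.798, 0.603, -0.001]
ft_force: [-1.3, 0.6, 0.6]
gripper_width: 0.0005
t11.67 stage(mm) [-77.1246  -8.1022] tipz 50.2 F stage [-1.4357  0.2355] 0.5606498156319772 yaw 74.16 w 0.0005038624329189347
clock: 12.0
position: [0.5655, -0.0192, 0.2286]
eef_rot: [-0.002, 0.797, 0.603, 0.0]
ft_force: [-1.1, 1.8, -0.1]
gripper_width: 0.0005
t12.00 stage(mm) [-64.1344  -6.82  ] tipz 50.6 F stage [-1.5441  1.4056] -0.09965519703384135 yaw 74.24 w 0.0004635458217427827
clock: 12.25
position: [0.5697, -0.0244, 0.2293]
eef_rot: [0.0, 0.799, 0.601, -0.0]
ft_force: [-0.8, 0.2, -0.3]
gripper_width: 0.0004
t12.25 stage(mm) [-58.6246 -10.6777] tipz 51.3 F stage [-0.7989 -0.0206] -0.29397829085371097 yaw 73.95 w 0.000420636205946822
```

View pics/side11.png

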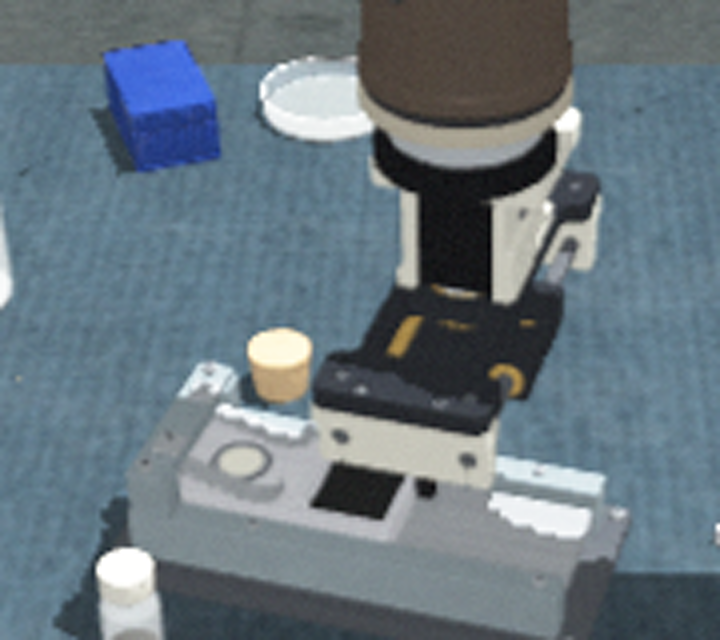

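The pin is at (427,490), close behind the tail. I push on until it meets its stop.

```bash
python3 -m jog '-1 2 1 0 0;-1 2 2 0 0;-1 2 3 0 0;-1 2 3 0 0'; python3 d.py;python3 -m jog '-1 0 1 0 0;-1 0 2 0 0;-1 0 3 0 0;-1 0 3 0 0'; python3 d.py
```

```text
clock: 12.63
position: [0.5725, -0.0226, 0.2292]
eef_rot: [-0.0, 0.799, 0.602, -0.0]
ft_force: [-1.4, 0.4, 1.5]
gripper_width: 0.0004
t12.63 stage(mm) [-56.4498  -8.22  ] tipz 51.2 F stage [-1.498  -0.0323] 1.5279804417448546 yaw 74.00 w 0.0003701355402535916
clock: 12.97
position: [0.5738, -0.0229, 0.2288]
eef_rot: [-0.002, 0.798, 0.602, -0.002]
ft_force: [-10.9, 1.8, 7.2]
gripper_width: 0.0004
t12.97 stage(mm) [-55.1425  -8.098 ] tipz 50.8 F stage [-10.955   -1.2185] 7.166743271816815 yaw 74.03 w 0.0004474334335779924
```

The force is 11 N at x=-55, so it is against the stop. I back straight off, raise the tool and look.

```bash
python3 -m jog '-1 0 -5 0 0;-1 0 -15 0 0;-1 0 -28 0 0;-1 0 -28 -20 0;-1 0 -28 -50 0;-1 0 -40 -80 0;-1 0 -60 -110 0;-1 0 -80 -120 0'; python3 -m jog '-1 -30 -30 0 0;-1 -60 -60 0 0;-1 -90 -90 0 0;-1 -120 -110 0 0;-1 -150 -120 0 0;-1 -180 -120 0 0;-1 -180 -120 0 0;-1 -180 -120 0 0'; python3 d.py
python3 - <<'E'
from d import *
for n,(x0,y0,x1,y1) in (("side",(165,140,345,260)),("top",(230,115,390,255))):
    a=camera(n);cv2.imwrite(f"pics/{n}12f.png",a);cv2.imwrite(f"pics/{n}12.png",cv2.resize(a[y0:y1,x0:x1],None,fx=4.4 if n=="side" else 4,fy=4.4 if n=="side" else 4,interpolation=cv2.INTER_CUBIC))
E
```

```text
clock: 13.63
position: [0.4991, -0.0014, 0.353]
eef_rot: [0.002, 0.799, 0.602, 0.003]
ft_force: [-0.4, 0.2, 0.4]
gripper_width: 0.0004
clock: 14.3
position: [0.333, -0.1422, 0.3495]
eef_rot: [0.001, 0.8, 0.601, 0.001]
ft_force: [-0.9, 0.7, 0.0]
gripper_width: 0.0005
t14.30 stage(mm) [-253.6991 -189.1398] tipz 171.5 F stage [-1.02    0.4348] 0.018184827171663615 yaw 73.81 w 0.00045889307656476303
```

View pics/side12.png

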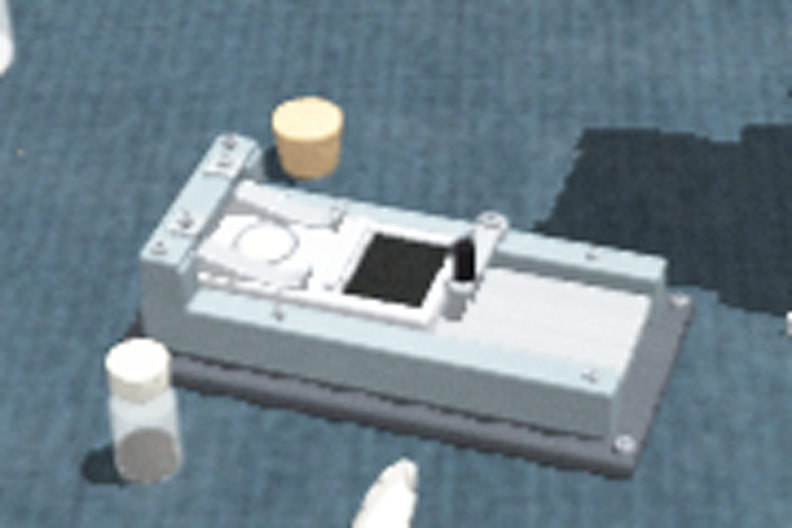

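View pics/top12.png

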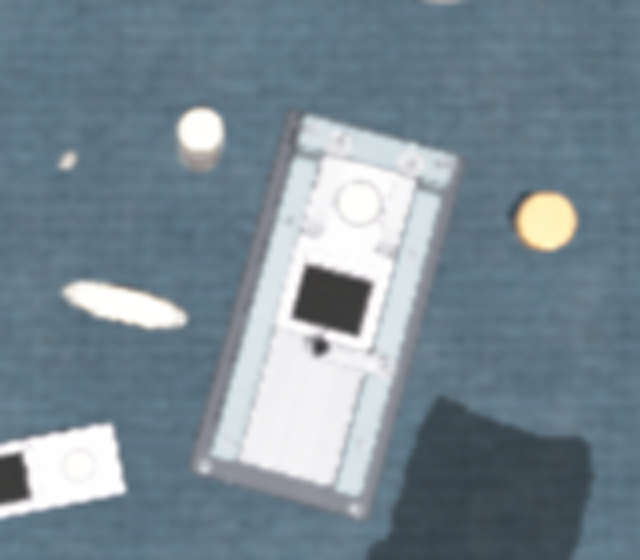

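The keeper lies across the track behind the tail, with its pin at top crop (320,345) and pivot at (384,363). The holder is home and the bystanders look unmoved. I check squareness and home position numerically.

Run:
```python
from d import *
f=lambda u,v:(230+u/4-.375,115+v/4-.375)
g=lambda u,v:(165+u/4.4-.39,140+v/4.4-.39)
pv,e=tri(f(384,363),g(490,220));print("pivot",pv,e,S(pv))
for z in(.052,.058):print("pin top",S(onz("top",f(320,345),z)))
print("pin side top",S(onz("side",g(463,240),.061)),"bottom",S(onz("side",g(463,283),.043)))
pn=S(tri(f(320,345),g(463,262))[0]);d=pn-S(pv);print(pn,"angle from +y deg",np.degrees(np.arctan2(-d[0],d[1])),np.linalg.norm(d))
p0=S(onz("top",f(384,363),.043));d=S(onz("top",f(320,345),.057))-p0;print("top-only",p0,np.degrees(np.arctan2(-d[0],d[1])),np.linalg.norm(d))
t=cv2.imread("pics/top12f.png");s=cv2.imread("pics/side12f.png")
T=dark(t,285,160,340,198)[0];Q=dark(s,240,185,268,212)[0]
print("pad",S(onz("top",T[1:3],.0425)),S(onz("side",Q[1:3],.0425)))
t0=cv2.imread("pics/top0.png");print("change vs start, pad at z47:",S(onz("top",dark(t0,285,160,340,240)[0][1:3],.047)))
```

```text
pivot [ 0.5804 -0.0561  0.0449] 0.004311969616282991 [-39.568  -38.2256]
pin top [-38.2349   0.7862]
pin top [-38.9875   1.0293]
pin side top [-41.088   -2.8392] bottom [-42.6876   3.0779]
[-40.038    0.3769] angle from +y deg 0.6975083714695487 38.605342160740385
top-only [-37.2152 -37.9311] 2.4229270614567717 38.95473113596851
pad [-9.5759  1.0664] [-13.4669   2.3087]
change vs start, pad at z47: [-77.5792  -0.1392]
```

Run:
```python
from cell import ticket
print(ticket.hand_in())
```

```text
the job is handed in; nothing more can be done
None
```

The holder is loaded home and the keeper is closed behind it. I handed the job in at about 14.4 s with the arm clear of everything.

**Loading:** I pressed the thumb pad with the shut fingertips to the bottom of the bed's travel (16–30 N). Keeping it down, I slid the holder about 70 mm under the springs. At the end stop the push rose to 35 N with 52 N downward, and then I lifted off.

**Keeper:** I pushed the pin round with the outside of the fingers in two strokes, first leftward and then forward from behind. It met its stop at about 11 N.

**Last checks:**

| Check | Measured | Expected |
|---|---|---|
| Thumb pad along the track, top view | x ≈ -9.6 mm | -9 mm when home |
| Keeper pin, both views together | (-40, 0.4) mm | (-39, 0) mm |
| Keeper off square, both views together | 0.7° | 0° |
| Keeper off square, top view alone | 2.4° | 0° |

- **Pad disagreement:** the side view put the pad at x ≈ -13.5 mm. I put that down to the pin partly covering it there and the calibration error, but did not check further. The 35 N at the stop and the keeper closing fully both support home.
- **Keeper angle:** the two squareness figures disagree by about 1.7°. I read that as pixel accuracy.
- **Bystanders:** the vial, boat and stopper look unmoved in the pictures; I did not measure them.

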